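# Coffee pods sorted into their holders

### The arm

A 7-joint arm with a two-finger parallel gripper is mounted at the origin on a cart in front of the work surface, level with it; the furniture and walls round the work are solid. World frame = base frame: x ahead of the robot, y to its left, z up, the work surface at z = 0. Lengths are in m, angles in rad, forces in N, time in s.
With the tool pointing down it reaches from about 0.425 to 0.925 m from the base axis. Payload 6.8 kg.
Tool frame: the origin (TCP) lies at the very end of the fingers, on their centre line; the grasp point (between the pads) lies 19 mm behind it; z points along the fingers, y is the line along which they close (so a half turn about z gives the same grasp; the last joint's range is limited). The gripper opens to 85 mm and grips with 20 to 120 N. Pads are 22 mm wide; open, the fingers measure 114 mm over their backs; the gripper's body (76 mm by 85 mm) begins 54 mm behind the grasp point. The pads swing forward as they close: fully open they stand 13 mm farther back than shut.
Start: joints at [1.056, 0.477, 0.022, 1.555, -0.011, 1.109, -0.083], TCP at [0.267, -0.62, 0.231] pointing down, gripper open.
Joint ranges: [-2.96, 2.96], [-0.34, 2.1], [-1.41, 1.46], [0.24, 2.44], [-1.37, 4.51], [0.17, 1.92], [-2.96, 2.96]. Speed limits (rad/s): [2.39, 2.39, 3.14, 3.14, 3.14, 3.14, 3.14].

### API

Orientations are given as a unit quaternion [w, x, y, z].
In Python, from station import monitor, eyes, bot gives the robot as it stands.
- The arm moves only by the shell command python3 -m creep 'ROWS' [FORCE]. ROWS is a JSON list of rows, 1 to 20 of them, each an object with the fields dx, dy, dz (the shift in shares of the most that a row can go, 1 being 50 mm), twist (a turn about the tool's z in a scale on which 1.0 is 2 pi rad), aperture (the opening from 0.0 (shut) to 1.0 (fully open)); a field left out counts as zero (the opening has to be given); each row shifts and turns the commanded pose from where the row before left it, along the tool's axes as they then stand; what a row does not reach is not made up. A row lasts 1/10 s, in which the tool goes at most 0.05 m and 0.15 rad, less where a joint would pass 70% of its speed; a pose out of reach is approached as far as the arm can. The fingers move at their own pace and stop on an object; FORCE is the grip in N (left out, the last holds). Time passes only in rows, so rows that do not move let the fingers close. It prints the time, the measured TCP pose, the force, the opening and the grip force at its end. No shift or turn number may pass 1 either way. Input that does not fit is refused with a message, and nothing moves.
- monitor.get_obs(): the state, without advancing time (a new reading comes with each control period).
- eyes.read_camera(name): name is "side" or "top" or "wrist"; returns the picture (420x560x3 uint8, blue, green, red); there is no depth.
- eyes.camera_info(name): a dict with "vertical_fov" (degrees; the focal length in pixels is half the picture's height over the tangent of half this angle, whatever the lens; pixels are square), "cx", "cy" (the principal point, pixels), "k1" (the pictures are not rectified: a ray, as slopes to the right and down, at radius r is drawn at 1 + k1 r^2 times it, then the intrinsics apply), "view" (4x4, takes a point from world to camera coordinates); the wrist camera has in their place "hand_eye" (4x4, takes a point from camera to tool coordinates, whose origin is the TCP and whose axes are the flange's). Camera axes: x right, y up, looking along -z (the intrinsics and any distortion apply to the point x, -y, -z); pixel columns grow to the right and rows downward; lengths in m; the calibration is good to about 2 mm. A picture is of the moment at which its call begins: read the wrist's pose just before it. camera_info takes no time and is no camera call.
- bot.hand_in(): hands the job in; it is judged then, once.
The state is a dict: "t": time; "q": joint angles; "joint_vel": joint speeds; "joint_torque": joint torques, N m; "eef_pos": TCP position; "tool_rot": TCP orientation; "contact_force": force on the tool from outside, world axes, zero at the start; "torque": the same for the moment, N m; "gripper_width": opening from 0.0 (shut) to 1.0 (fully open); "grasp_force": force on a finger pad.
Only numpy, scipy, OpenCV 4.12 (cv2) and the standard library are available. Lean on these libraries where they do the work, as an engineer would, in place of code of your own. Each camera call takes 0.05 s, during which the arm holds its last target. There are 200 camera calls.

### The job

Sort the four coffee pods on the worktop into the two pod holders: the two blue-lidded pods into the dark wooden holder and the two green-lidded pods into the white one, one pod in each well, seated flat with the lid up. Set them down rather than dropping them, do not tip them over, and leave the timer, tub and tin where they are.

Things in the scene. Friction and masses are not known exactly. Their poses are not given: they have to be found in the camera images.
- blue_pod_1: Coffee pod with a blue foil lid and a terracotta shell; 25 mm high, round, tapering from a flat rim 52 mm across at the top to a narrower base, closed with a flat lid. Grip it across the rim. Stands loose, lid up. Origin: centre of its underside, z up. The two of this kind are alike and may be swapped.
- blue_pod_2: Coffee pod with a blue foil lid and a terracotta shell; 25 mm high, round, tapering from a flat rim 52 mm across at the top to a narrower base, closed with a flat lid. Grip it across the rim. Stands loose, lid up. Origin: centre of its underside, z up. The two of this kind are alike and may be swapped.
- green_pod_1: Coffee pod with a green foil lid and a terracotta shell; 25 mm high, round, tapering from a flat rim 52 mm across at the top to a narrower base, closed with a flat lid. Grip it across the rim. Stands loose, lid up. Origin: centre of its underside, z up. The two of this kind are alike and may be swapped.
- green_pod_2: Coffee pod with a green foil lid and a terracotta shell; 25 mm high, round, tapering from a flat rim 52 mm across at the top to a narrower base, closed with a flat lid. Grip it across the rim. Stands loose, lid up. Origin: centre of its underside, z up. The two of this kind are alike and may be swapped.
- dark_holder: Dark walnut pod holder, 172 x 84 mm, 16 mm high, fixed. Origin: centre of its underside, x along its length (+x end away from the robot, within 0.35 rad), z up. In its top two equal round cork-floored wells, 54 mm across and 10 mm deep (floor 6 mm above the worktop), centred at x = +42.5 mm and -42.5 mm, y = 0, one for each blue-lidded pod, whose rim then stands 15 mm above the holder's top.
- white_holder: White ceramic pod holder, 172 x 84 mm, 16 mm high, fixed. Origin: centre of its underside, x along its length (+x end away from the robot, within 0.35 rad), z up. In its top two equal round cork-floored wells, 54 mm across and 10 mm deep (floor 6 mm above the worktop), centred at x = +42.5 mm and -42.5 mm, y = 0, one for each green-lidded pod, whose rim then stands 15 mm above the holder's top.
- egg_timer: Kitchen timer with a red dome on a white ring, 63 mm across, 53 mm high. A bystander behind the pods, below the front of the wall cabinets (undersides 0.53 m above the worktop, from about x = 0.6 m): leave it where it stands. Origin: centre of its underside.
- tub: White and green food tub, 72 mm across, 71 mm high. A bystander behind the pods, below the front of the wall cabinets (undersides 0.53 m above the worktop, from about x = 0.6 m): leave it where it stands. Origin: centre of its underside.
- tin: Flat round food tin, 86 mm across, 40 mm high. A bystander behind the pods, below the front of the wall cabinets (undersides 0.53 m above the worktop, from about x = 0.6 m): leave it where it stands. Origin: centre of its underside.

How it is judged:
At the end, for the whole second after the job is handed in: One blue-lidded pod in each well of the dark wooden holder and one green-lidded pod in each well of the white holder; each within 10 mm of its well's centre along both axes of the holder, its underside less than 3.5 mm above the well's floor, level within 0.12 rad, at rest and released (((x of blue_pod_1 in the frame of dark_holder between 0.0325 and 0.0525 m and y of blue_pod_1 in the frame of dark_holder between -0.01 and 0.01 m and z of each of blue_pod_1, blue_pod_2 in the frame of dark_holder below 0.0095 m and x of blue_pod_2 in the frame of dark_holder between -0.0525 and -0.0325 m and y of blue_pod_2 in the frame of dark_holder between -0.01 and 0.01 m) or (x of blue_pod_1 in the frame of dark_holder between -0.0525 and -0.0325 m and y of blue_pod_1 in the frame of dark_holder between -0.01 and 0.01 m and z of each of blue_pod_1, blue_pod_2 in the frame of dark_holder below 0.0095 m and x of blue_pod_2 in the frame of dark_holder between 0.0325 and 0.0525 m and y of blue_pod_2 in the frame of dark_holder between -0.01 and 0.01 m)) and ((x of green_pod_1 in the frame of white_holder between 0.0325 and 0.0525 m and y of green_pod_1 in the frame of white_holder between -0.01 and 0.01 m and z of each of green_pod_1, green_pod_2 in the frame of white_holder below 0.0095 m and x of green_pod_2 in the frame of white_holder between -0.0525 and -0.0325 m and y of green_pod_2 in the frame of white_holder between -0.01 and 0.01 m) or (x of green_pod_1 in the frame of white_holder between -0.0525 and -0.0325 m and y of green_pod_1 in the frame of white_holder between -0.01 and 0.01 m and z of each of green_pod_1, green_pod_2 in the frame of white_holder below 0.0095 m and x of green_pod_2 in the frame of white_holder between 0.0325 and 0.0525 m and y of green_pod_2 in the frame of white_holder between -0.01 and 0.01 m)) and angle between each of blue_pod_1, blue_pod_2, green_pod_1, green_pod_2's own z axis and vertical below 0.12 rad and linear speed of each of blue_pod_1, blue_pod_2, green_pod_1, green_pod_2 below 0.03 m/s and contact force between each of blue_pod_1, blue_pod_2, green_pod_1, green_pod_2 and the fingers below 0.1 N); the robot touches nothing.
It fails at once if a pod is tipped past about 45 degrees (angle between any of blue_pod_1, blue_pod_2, green_pod_1, green_pod_2's own z axis and vertical above 0.8 rad).
It fails at once if a pod is dropped or flicked: it moves faster than 0.7 m/s with no finger touching it ((linear speed of blue_pod_1 above 0.7 m/s and contact force between blue_pod_1 and the fingers below 0.01 N) or (linear speed of blue_pod_2 above 0.7 m/s and contact force between blue_pod_2 and the fingers below 0.01 N) or (linear speed of green_pod_1 above 0.7 m/s and contact force between green_pod_1 and the fingers below 0.01 N) or (linear speed of green_pod_2 above 0.7 m/s and contact force between green_pod_2 and the fingers below 0.01 N)).
It fails at once if the egg timer, the tub or the tin is moved more than 25 mm from where it stood (distance of any of egg_timer, tub, tin from where it was at the start of the episode above 0.025 m).
It also fails if it takes over 86 s, if anything falls off the work surface, if the arm or the gripper's body presses on something with over 40 N, if the wrist force passes 120 N, or if a joint passes its speed limit or range.

## Working session

There is one attempt and no reset: what is moved stays moved. The work goes in short steps, Python scripts to look and compute and a shell command to move; the robot and the scene stay as the last step left them, time stands still between calls to the robot, and variables do not carry over. Pictures are saved under pics/ and viewed, at most 14 in all, crops included, and the job is handed in when it is done.

```bash
mkdir -p pics; ls; python3 - <<'E'
from station import monitor, eyes, bot
import cv2
o=monitor.get_obs();print(o)
for n in("top","side"):
    cv2.imwrite(f"pics/{n}0.png",eyes.read_camera(n));print(eyes.camera_info(n))
print(eyes.camera_info("wrist"))
E
```

```text
pics
{'t': 0.0, 'q': array([ 1.05585641,  0.47776975,  0.02233335,  1.55647099, -0.01151322,
        1.10931434, -0.08311583]), 'joint_vel': array([-0.00012802, -0.00043354, -0.00079268,  0.00082491, -0.00025814,
       -0.00012535,  0.00142706]), 'joint_torque': array([ 5.14277672e-04, -5.96448576e+01,  1.60779074e+00, -2.81194103e+01,
        1.23992699e-02,  9.48830915e-03,  7.23557918e-06]), 'eef_pos': array([ 0.26685582, -0.6193497 ,  0.2303377 ]), 'tool_rot': array([-8.84142381e-04,  9.79380456e-01,  2.02022476e-01, -2.44244571e-04]), 'contact_force': array([ 0.59913763, -0.27288252,  0.51167845]), 'torque': array([ 0.04753325,  0.00575884, -0.00344631]), 'grasp_force': 0.0, 'gripper_width': 0.9958441725953442}
{'vertical_fov': 51.99277250439745, 'cx': 285.5782113134101, 'cy': 213.566531247, 'k1': -0.1283722543692881, 'view': array([[-0.01028791, -0.99963619,  0.02493295, -0.03740832],
       [ 0.99510479, -0.00778403,  0.0985184 , -0.56524662],
       [-0.09828848,  0.02582445,  0.99482283, -0.91558328],
       [ 0.        ,  0.        ,  0.        ,  1.        ]])}
{'vertical_fov': 53.51965596200195, 'cx': 284.08466168212976, 'cy': 206.78729380143608, 'k1': -0.08215422347778148, 'view': array([[-0.99572868, -0.09194598, -0.00838674,  0.53864582],
       [ 0.04907936, -0.60405862,  0.79542718, -0.06358684],
       [-0.07820242,  0.79161804,  0.60599114, -0.84555354],
       [ 0.        ,  0.        ,  0.        ,  1.        ]])}
{'vertical_fov': 60.68296430158, 'cx': 282.18903589854403, 'cy': 210.49993638490955, 'k1': -0.09604000889963688, 'hand_eye': array([[ 5.33683224e-04,  9.64152364e-01,  2.65348703e-01,
         6.70130783e-02],
       [ 9.99999829e-01, -4.51290217e-04, -3.71475732e-04,
         1.05088030e-03],
       [-2.38409931e-04,  2.65348856e-01, -9.64152440e-01,
        -1.43068068e-01],
       [ 0.00000000e+00,  0.00000000e+00,  0.00000000e+00,
         1.00000000e+00]])}
```

View pics/top0.png

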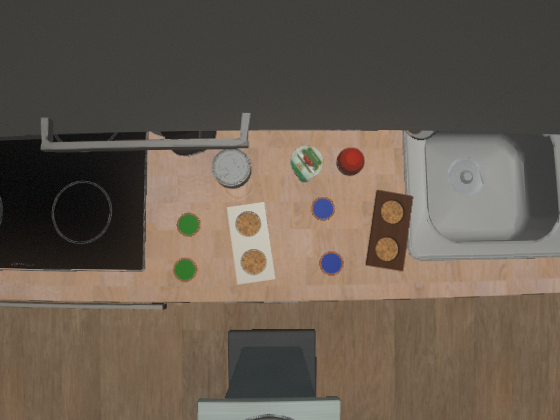

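View pics/side0.png

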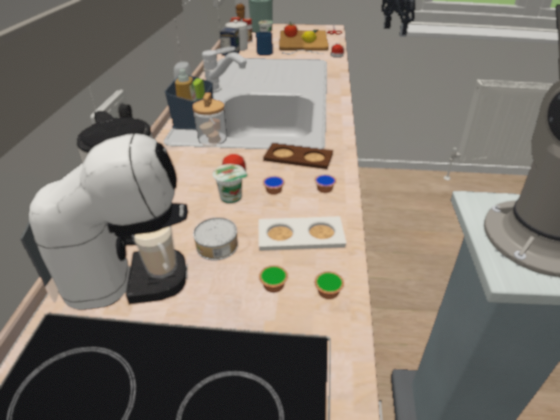

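The top view shows green lids at (188,224) and (185,270), and blue lids at (323,209) and (331,263). The white wells are at (248,223) and (253,262), and the dark wells at (392,212) and (387,249). The side view shows the same layout with everything upright.

```bash
cat > h.py <<'E'
import numpy as np, cv2
from scipy.spatial.transform import Rotation as R
from station import monitor, eyes, bot
def pose():
    o=monitor.get_obs(); T=np.eye(4); T[:3,:3]=R.from_quat(np.roll(o["tool_rot"],-1)).as_matrix(); T[:3,3]=o["eef_pos"]; return T
def grab(n):
    i=eyes.camera_info(n); C=pose()@i["hand_eye"] if n=="wrist" else np.linalg.inv(i["view"])
    return eyes.read_camera(n),i,C
def cast(px,i,C,z):
    f=210/np.tan(np.radians(i["vertical_fov"])/2); K=np.array([[f,0,i["cx"]],[0,f,i["cy"]],[0,0,1]])
    s=cv2.undistortPoints(np.array(px,float).reshape(-1,1,2),K,np.array([i["k1"],0,0,0]),None,None,None,(3,200,1e-12)) if False else None
    d=(np.array(px,float).reshape(-1,2)-[i["cx"],i["cy"]])/f; s=d.copy()
    for _ in range(30): s=d/(1+i["k1"]*(s**2).sum(1,keepdims=True))
    w=np.c_[s[:,0],-s[:,1],-np.ones(len(s))]@C[:3,:3].T; c=C[:3,3]
    return c+w*((z-c[2])/w[:,2])[:,None]
RNG={"blue":((110,120,50),(130,255,255),.025),"green":((50,120,40),(75,255,255),.025),"cork":((8,90,90),(24,255,255),.006)}
def blobs(img,name,lo=150,hi=1e5):
    a,b,z=RNG[name]; m=cv2.inRange(cv2.cvtColor(img,cv2.COLOR_BGR2HSV),a,b)
    m=cv2.morphologyEx(m,cv2.MORPH_OPEN,np.ones((3,3),np.uint8))
    cs=cv2.findContours(m,cv2.RETR_EXTERNAL,cv2.CHAIN_APPROX_NONE)[0]
    return [c for c in cs if lo<cv2.contourArea(c)<hi]
def circ(c,i,C,z):   # contour cast on plane, then circle fit
    p=cast(c.reshape(-1,2),i,C,z)[:,:2]; (x,y),r=cv2.minEnclosingCircle(p.astype(np.float32))
    A=np.c_[2*p,np.ones(len(p))]; s=np.linalg.lstsq(A,(p**2).sum(1),rcond=None)[0]
    return s[0],s[1],np.sqrt(s[2]+s[0]**2+s[1]**2),r
def report(n,names=("blue","green")):
    img,i,C=grab(n)
    for k in names:
        for c in blobs(img,k): print(n,k,c.reshape(-1,2).mean(0).round(),np.round(circ(c,i,C,RNG[k][2]),4))
    return img,i,C
E
python3 - <<'E'
from h import *
for n in("top","side"):
    img,i,C=report(n)
    if n=="top":
        w=[(248,223),(253,262),(392,212),(387,249)]
        print(cast(w,i,C,.006)[:,:2].round(4), cast([(228,206),(266,202),(274,280),(237,283),(376,191),(413,195),(404,270),(367,264)],i,C,.016)[:,:2].round(3))
        print("obst",cast([(232,168),(306,163),(350,161)],i,C,.05).round(3))
    else: print(cast([(321,231),(279,232),(314,158),(284,154)],i,C,.006)[:,:2].round(4))
E
```

```text
top blue [331. 263.] [ 0.4561 -0.1408  0.0204  0.0217]
top blue [323. 208.] [ 0.5767 -0.1245  0.0207  0.0217]
top green [185. 269.] [0.4448 0.179  0.0205 0.0214]
top green [188. 224.] [0.5437 0.1722 0.0205 0.0218]
[[ 0.5466  0.0412]
 [ 0.4596  0.0304]
 [ 0.5688 -0.2856]
 [ 0.4849 -0.2713]] [[ 0.584  0.085]
 [ 0.592  0.   ]
 [ 0.42  -0.016]
 [ 0.414  0.065]
 [ 0.616 -0.248]
 [ 0.606 -0.333]
 [ 0.437 -0.306]
 [ 0.452 -0.222]]
obst [[ 0.663  0.073  0.05 ]
 [ 0.673 -0.088  0.05 ]
 [ 0.677 -0.184  0.05 ]]
side green [329. 282.] [0.4457 0.1794 0.0195 0.0204]
side green [273. 275.] [0.5445 0.1724 0.0194 0.0204]
[[ 0.4622  0.023 ]
 [ 0.5484  0.0333]
 [ 0.4868 -0.2703]
 [ 0.5674 -0.2849]]
```

The rows are not in the units I measure in: shifts go in shares of 50 mm and turns go in shares of 2 pi rad. I convert before sending: -0.03 m is -0.6, 0.018 m is 0.36, 0.137 rad / 6.2832 = 0.0218.

```bash
python3 -m creep '[{"twist":0.0218, "aperture":1}, {"twist":0.0218, "aperture":1}, {"twist":0.0218, "aperture":1}, {"dx":0.36, "dy":-0.6, "aperture":1}, {"dx":0.36, "dy":-0.6, "aperture":1}, {"dx":0.36, "dy":-0.6, "aperture":1}, {"dx":0.36, "dy":-0.6, "aperture":1}, {"dx":0.36, "dy":-0.6, "aperture":1}, {"dx":0.36, "dy":-0.6, "aperture":1}, {"dx":0.36, "dy":-0.6, "aperture":1}, {"dx":0.36, "dy":-0.6, "aperture":1}, {"dx":0.36, "dy":-0.6, "aperture":1}, {"dx":0.36, "dy":-0.6, "aperture":1}, {"dx":0.36, "dy":-0.6, "aperture":1}, {"dx":0.36, "dy":-0.6, "aperture":1}, {"dx":0.36, "dy":-0.6, "aperture":1}, {"dx":0.36, "dy":-0.6, "aperture":1}, {"aperture":1}, {"aperture":1}]' 30
python3 - <<'E'
from h import *
print(pose().round(4))
img,i,C=report("wrist",("blue","cork"))
cv2.imwrite("pics/w1.png",img)
E
```

```text
t: 2.1
eef_pos: [0.5211, -0.2003, 0.2311]
tool_rot: [0.0, 1.0, -0.001, -0.0]
contact_force: [-0.6, -0.8, -0.7]
gripper_width: 0.998
grasp_force: 0.0
[[ 1.000e+00 -2.100e-03 -4.000e-04  5.211e-01]
 [-2.100e-03 -1.000e+00 -0.000e+00 -2.003e-01]
 [-4.000e-04  0.000e+00 -1.000e+00  2.311e-01]
 [ 0.000e+00  0.000e+00  0.000e+00  1.000e+00]]
wrist blue [224. 244.] [ 0.4562 -0.141   0.0219  0.0225]
wrist blue [202. 125.] [ 0.5768 -0.1246  0.0218  0.0224]
wrist cork [ 88. 405.] [0.2126 0.0623 0.0178 0.025 ]
wrist cork [482. 409.] [ 0.2061 -0.4767  0.0275  0.0378]
wrist cork [543. 255.] [ 0.4307 -0.5084  0.0214  0.0319]
wrist cork [347. 212.] [ 0.4852 -0.27    0.0256  0.0267]
wrist cork [364. 131.] [ 0.5697 -0.2847  0.0259  0.0268]
```

View pics/w1.png

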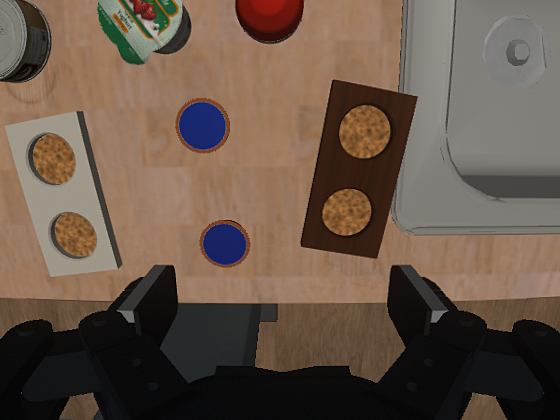

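The wrist view clearly shows both blue pods at (202,125) and (224,244) and the dark wells at (364,131) and (347,212). It agrees with the top camera. I'll pick the far blue pod now.

Converted, 0.03 m is 0.6, -0.0252 m is -0.504.

```bash
python3 -m creep '[{"dx":0.37, "dy":-0.504, "dz":0.6, "aperture":1}, {"dx":0.37, "dy":-0.504, "dz":0.6, "aperture":1}, {"dx":0.372, "dy":-0.506, "dz":0.6, "aperture":1}, {"dz":0.6, "aperture":1}, {"dz":0.6, "aperture":1}, {"dz":0.6, "aperture":1}, {"dz":0.4, "aperture":1}, {"dz":0.2, "aperture":1}, {"dz":0.2, "aperture":1}, {"aperture":1}, {"aperture":1}]' 30
python3 -m creep '[{"aperture":0.5}, {"aperture":0.4}, {"aperture":0.3}, {"aperture":0.3}, {"aperture":0.3}, {"aperture":0.3}]' 30
```

```text
t: 3.25
eef_pos: [0.5773, -0.126, 0.012]
tool_rot: [0.0, 1.0, -0.002, 0.001]
contact_force: [0.1, 0.4, 0.9]
gripper_width: 1.002
grasp_force: 0.0
t: 3.85
eef_pos: [0.5773, -0.1256, 0.0125]
tool_rot: [0.0, 1.0, -0.002, 0.001]
contact_force: [-2.7, 0.3, 7.5]
gripper_width: 0.573
grasp_force: 29.8
```

```bash
python3 -m creep '[{"dz":-0.2, "aperture":0.3}, {"dz":-0.4, "aperture":0.3}, {"dz":-0.4, "aperture":0.3}, {"dz":-0.4, "aperture":0.3}, {"aperture":0.3}, {"aperture":0.3}]' 30
python3 - <<'E'
from h import *
img,i,C=grab("wrist"); cv2.imwrite("pics/w2.png",img)
img,i,C=grab("side"); cv2.imwrite("pics/s2.png",cv2.resize(img[100:280,180:400],None,fx=3,fy=3))
E
```

```text
t: 4.45
eef_pos: [0.577, -0.1256, 0.0818]
tool_rot: [0.0, 1.0, -0.002, 0.001]
contact_force: [-0.8, 0.2, 0.6]
gripper_width: 0.576
grasp_force: 31.1
```

View pics/w2.png

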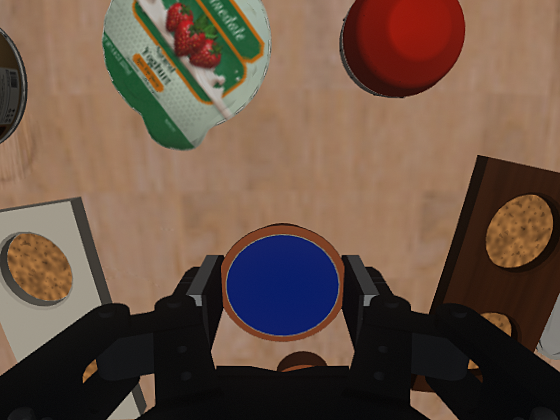

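View pics/s2.png

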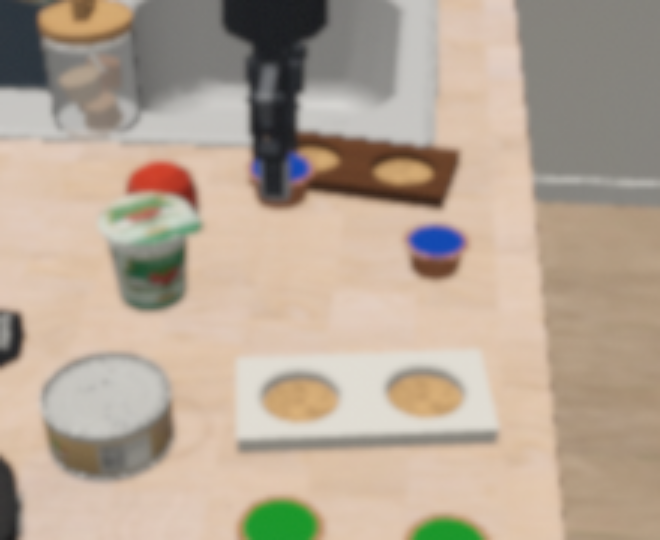

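The pod is held level between the pads, with its lid at (282,285) in the wrist view. The tips look low on the shell, so I'll measure their height against the holder top.

```bash
cat >> h.py <<'E'
def project(P,i,V):
    f=210/np.tan(np.radians(i["vertical_fov"])/2); p=np.c_[np.atleast_2d(P),np.ones(len(np.atleast_2d(P)))]@V.T
    s=np.c_[p[:,0],-p[:,1]]/-p[:,2:3]; s=s*(1+i["k1"]*(s**2).sum(1,keepdims=True)); return s*f+[i["cx"],i["cy"]]
E
python3 - <<'E'
from h import *
img,i,C=grab("wrist")
c=max(blobs(img,"blue"),key=cv2.contourArea)
for z in(.085,.09,.095,.1): print(z,np.round(circ(c,i,C,z),4))
img,i,C=grab("side"); T=pose()
o=(project([T[:3,3]+[0,.03,d] for d in(-.01,-.005,0,.005,.01)],i,i["view"])-[180,100])*3
print(o.round())
print((project([[.577,-.1256,.069],[.577,-.1256,.094],[.577,-.1,.094]],i,i["view"])-[180,100])*3)
E
```

```text
0.085 [ 0.5713 -0.1264  0.0236  0.024 ]
0.09 [ 0.5739 -0.1264  0.0228  0.0231]
0.095 [ 0.5765 -0.1265  0.0219  0.0223]
0.1 [ 0.5791 -0.1265  0.0211  0.0214]
[[276. 215.]
 [276. 209.]
 [276. 203.]
 [276. 197.]
 [275. 191.]]
[[279.45144741 194.671605  ]
 [278.6527419  166.09588257]
 [274.67994009 183.77222254]]
```

The tips sit about 17 mm above the pod's base, so they clear the holder top. Next I'll carry it to the far dark well.

Converted, 0.0395 m is 0.79, -0.0016 m is -0.032.

```bash
python3 -m creep '[{"dx":-0.032, "dy":0.79, "aperture":0.3}, {"dx":-0.032, "dy":0.79, "aperture":0.3}, {"dx":-0.032, "dy":0.79, "aperture":0.3}, {"dx":-0.032, "dy":0.79, "aperture":0.3}, {"dz":0.3, "aperture":0.3}, {"dz":0.3, "aperture":0.3}, {"dz":0.2, "aperture":0.3}, {"aperture":0.3}, {"aperture":0.3}]' 30
```

```text
t: 5.55
eef_pos: [0.5699, -0.2819, 0.0409]
tool_rot: [-0.0, 1.0, -0.001, -0.0]
contact_force: [0.2, -0.5, -0.5]
gripper_width: 0.574
grasp_force: 31.1
```

```bash
python3 - <<'E'
from h import *
img,i,C=grab("wrist")
c=max(blobs(img,"blue"),key=cv2.contourArea)
print(np.round(circ(c,i,C,pose()[2,3]+.0135),4))
E
```

```text
[ 0.5702 -0.2828  0.022   0.0223]
```

Shift y by −1.9 mm, then lower 22 mm and release.

Converted, 0.007 m is 0.14, 0.005 m is 0.1.

```bash
python3 -m creep '[{"dx":-0.01, "dy":0.038, "dz":0.1, "aperture":0.3}, {"dz":0.14, "aperture":0.3}, {"dz":0.1, "aperture":0.3}, {"dz":0.06, "aperture":0.3}, {"dz":0.04, "aperture":0.3}, {"aperture":0.3}, {"aperture":0.3}]' 30
```

```text
t: 6.3
eef_pos: [0.5692, -0.2855, 0.0194]
tool_rot: [0.0, 1.0, -0.002, 0.0]
contact_force: [-0.8, -0.0, -0.1]
gripper_width: 0.573
grasp_force: 31.1
```

Converted, -0.0362 m is -0.724, -0.0283 m is -0.566.

```bash
python3 -m creep '[{"dz":0.02, "aperture":0.3}, {"aperture":0.7}, {"aperture":0.9}, {"aperture":1}, {"aperture":1}, {"dz":-0.4, "aperture":1}, {"dz":-0.7, "aperture":1}, {"dz":-0.7, "aperture":1}, {"dx":-0.566, "dy":-0.724, "aperture":1}, {"dx":-0.566, "dy":-0.724, "aperture":1}, {"dx":-0.566, "dy":-0.724, "aperture":1}, {"dx":-0.566, "dy":-0.724, "aperture":1}, {"aperture":1}]' 30
python3 - <<'E'
from h import *
print(pose()[:3,3].round(4));report("wrist",("blue","cork"))
report("top",("blue",))
E
```

```text
t: 7.6
eef_pos: [0.4521, -0.1355, 0.1078]
tool_rot: [-0.001, 1.0, 0.001, -0.002]
contact_force: [0.4, -0.5, -0.5]
gripper_width: 1.0
grasp_force: 0.0
[ 0.4521 -0.1355  0.1078]
wrist blue [289. 211.] [ 0.4563 -0.1411  0.0221  0.0226]
wrist blue [531.  35.] [ 0.5703 -0.2904  0.0221  0.0233]
wrist cork [483. 410.] [ 0.2624 -0.323   0.0158  0.0243]
wrist cork [ 88. 407.] [0.2652 0.0385 0.0123 0.0176]
wrist cork [ 53. 198.] [0.46   0.0317 0.0248 0.0265]
wrist cork [473. 163.] [ 0.4857 -0.2714  0.0253  0.0266]
wrist cork [24. 78.] [0.5453 0.0417 0.0239 0.0266]
wrist cork [508.  48.] [ 0.5709 -0.2946  0.027   0.0337]
wrist cork [88. 36.] [ 0.5713 -0.0071  0.0156  0.0232]
wrist cork [17.  3.] [0.5955 0.0418 0.0099 0.0153]
top blue [395. 211.] [ 0.5694 -0.2883  0.0205  0.0217]
```

Converted, 0.03 m is 0.6, 0.006 m is 0.12.

```bash
python3 -m creep '[{"dz":0.6, "aperture":1}, {"dz":0.6, "aperture":1}, {"dz":0.4, "aperture":1}, {"dz":0.2, "aperture":1}, {"dz":0.12, "aperture":1}, {"aperture":1}, {"aperture":1}]' 30
```

```text
t: 8.4
eef_pos: [0.4574, -0.1405, 0.0129]
tool_rot: [0.0, 1.0, -0.002, 0.001]
contact_force: [0.4, -1.0, 0.5]
gripper_width: 1.001
grasp_force: 0.0
```

Converted, 0.0325 m is 0.65, -0.02 m is -0.4.

```bash
python3 -m creep '[{"aperture":0.5}, {"aperture":0.4}, {"aperture":0.3}, {"aperture":0.3}, {"aperture":0.3}, {"dz":-0.2, "aperture":0.3}, {"dz":-0.4, "aperture":0.3}, {"dz":-0.4, "aperture":0.3}, {"dz":-0.4, "aperture":0.3}, {"dx":0.142, "dy":0.65, "aperture":0.3}, {"dx":0.142, "dy":0.65, "aperture":0.3}, {"dx":0.142, "dy":0.65, "aperture":0.3}, {"dx":0.142, "dy":0.65, "aperture":0.3}, {"dz":0.4, "aperture":0.3}, {"dz":0.4, "aperture":0.3}, {"aperture":0.3}, {"aperture":0.3}, {"aperture":0.3}]' 30
python3 - <<'E'
from h import *
img,i,C=grab("wrist")
for c in blobs(img,"blue"):print([np.round(circ(c,i,C,z),4) for z in (.031,pose()[2,3]+.0125)])
E
```

```text
t: 10.2
eef_pos: [0.4852, -0.2703, 0.0435]
tool_rot: [0.0, 1.0, -0.002, 0.001]
contact_force: [1.0, -0.3, 0.2]
gripper_width: 0.575
grasp_force: 31.2
[array([ 0.472 , -0.2713,  0.0264,  0.0268]), array([ 0.485 , -0.2713,  0.0222,  0.0225])]
[array([ 0.5694, -0.2865,  0.0223,  0.0226]), array([ 0.5667, -0.2841,  0.0187,  0.019 ])]
```

Converted, 0.008 m is 0.16, 0.005 m is 0.1.

```bash
python3 -m creep '[{"dx":0.008, "dy":-0.012, "dz":0.16, "aperture":0.3}, {"dz":0.16, "aperture":0.3}, {"dz":0.1, "aperture":0.3}, {"dz":0.05, "aperture":0.3}, {"dz":0.03, "aperture":0.3}, {"aperture":0.3}, {"aperture":0.7}, {"aperture":0.9}, {"aperture":1}, {"aperture":1}]' 30
python3 -m creep '[{"dz":-0.4, "aperture":1}, {"dz":-0.8, "aperture":1}, {"dz":-0.8, "aperture":1}, {"dx":0.04, "dy":-0.84, "dz":-0.24, "aperture":1}, {"dx":0.04, "dy":-0.84, "dz":-0.24, "aperture":1}, {"dx":0.04, "dy":-0.84, "dz":-0.24, "aperture":1}, {"dx":0.04, "dy":-0.84, "dz":-0.24, "aperture":1}, {"dx":0.04, "dy":-0.84, "dz":-0.24, "aperture":1}, {"dx":0.04, "dy":-0.84, "dz":-0.24, "aperture":1}, {"dx":0.04, "dy":-0.84, "dz":-0.24, "aperture":1}, {"dx":0.04, "dy":-0.84, "aperture":1}, {"dx":0.04, "dy":-0.84, "aperture":1}, {"aperture":1}, {"aperture":1}, {"aperture":1}]' 30
python3 - <<'E'
from h import *
print(pose()[:3].round(4))
img,i,C=report("wrist",("green","cork"))
cv2.imwrite("pics/w3.png",img)
img,i,C=grab("top")
for c in blobs(img,"blue"):print(np.round(circ(c,i,C,.031),4))
E
```

```text
t: 11.25
eef_pos: [0.4847, -0.2696, 0.0169]
tool_rot: [-0.0, 1.0, -0.002, -0.0]
contact_force: [-0.7, 0.0, -0.3]
gripper_width: 0.998
grasp_force: 0.0
t: 12.75
eef_pos: [0.5043, 0.107, 0.2009]
tool_rot: [0.0, 1.0, -0.003, -0.0]
contact_force: [1.0, -0.0, -0.1]
gripper_width: 0.999
grasp_force: 0.0
[[ 1.000e+00 -5.700e-03 -8.000e-04  5.043e-01]
 [-5.700e-03 -1.000e+00 -9.000e-04  1.070e-01]
 [-8.000e-04  9.000e-04 -1.000e+00  2.009e-01]]
wrist green [206. 250.] [0.445  0.1785 0.0218 0.0224]
wrist green [208. 145.] [0.544  0.1715 0.0219 0.0224]
wrist green [520.  20.] [ 0.6553 -0.1012  0.014   0.0214]
wrist cork [ 74. 407.] [0.2247 0.3665 0.0154 0.0227]
wrist cork [ 43. 289.] [0.3892 0.3715 0.0478 0.0658]
wrist cork [360. 228.] [0.4598 0.0283 0.0256 0.0266]
wrist cork [352. 141.] [0.5452 0.0403 0.026  0.0268]
wrist cork [183.  30.] [0.6442 0.191  0.0097 0.014 ]
wrist cork [356. 176.] [0.4584 0.0365 0.181  0.2788]
wrist cork [119.   9.] [0.6648 0.2495 0.0072 0.0096]
[ 0.484  -0.2709  0.0204  0.0214]
[ 0.5687 -0.2866  0.0203  0.0214]
```

View pics/w3.png

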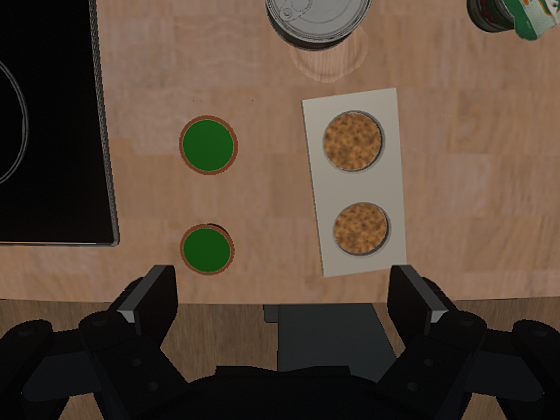

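The view shows the green lids at (208,145) and (206,250) and the white wells at (352,141) and (360,228). Both blue pods are seated at their wells. I'll take the far green pod next.

Converted, 0.03 m is 0.6, -0.0217 m is -0.434.

```bash
python3 -m creep '[{"dx":0.262, "dy":-0.434, "dz":0.6, "aperture":1}, {"dx":0.262, "dy":-0.434, "dz":0.6, "aperture":1}, {"dx":0.262, "dy":-0.434, "dz":0.6, "aperture":1}, {"dz":0.6, "aperture":1}, {"dz":0.6, "aperture":1}, {"dz":0.4, "aperture":1}, {"dz":0.2, "aperture":1}, {"dz":0.16, "aperture":1}, {"aperture":1}, {"aperture":1}]' 30
```

```text
t: 13.85
eef_pos: [0.5447, 0.1732, 0.0142]
tool_rot: [-0.0, 1.0, -0.002, 0.001]
contact_force: [0.0, 1.2, -0.6]
gripper_width: 1.005
grasp_force: 0.0
```

Converted, 0.033 m is 0.66, 0.001 m is 0.02.

```bash
python3 -m creep '[{"dz":0.02, "aperture":0.5}, {"aperture":0.4}, {"aperture":0.3}, {"aperture":0.3}, {"aperture":0.3}, {"dz":-0.2, "aperture":0.3}, {"dz":-0.4, "aperture":0.3}, {"dz":-0.4, "aperture":0.3}, {"dz":-0.4, "aperture":0.3}, {"dx":0.006, "dy":0.66, "aperture":0.3}, {"dx":0.006, "dy":0.66, "aperture":0.3}, {"dx":0.006, "dy":0.66, "aperture":0.3}, {"dx":0.006, "dy":0.66, "aperture":0.3}, {"dz":0.4, "aperture":0.3}, {"dz":0.4, "aperture":0.3}, {"aperture":0.3}, {"aperture":0.3}, {"aperture":0.3}]' 30
python3 - <<'E'
from h import *
img,i,C=grab("wrist")
for c in blobs(img,"green",3000):print(np.round(circ(c,i,C,pose()[2,3]+.0125),4))
E
```

```text
t: 15.65
eef_pos: [0.5455, 0.0417, 0.0435]
tool_rot: [-0.0, 1.0, -0.002, 0.001]
contact_force: [-0.0, 0.3, -0.4]
gripper_width: 0.573
grasp_force: 31.2
[0.5454 0.0407 0.0222 0.0226]
```

Centred over the far white well. I'll lower, release, rise, and move to the near green pod.

Converted, 0.008 m is 0.16, 0.005 m is 0.1.

```bash
python3 -m creep '[{"dy":0.008, "dz":0.16, "aperture":0.3}, {"dz":0.16, "aperture":0.3}, {"dz":0.1, "aperture":0.3}, {"dz":0.05, "aperture":0.3}, {"dz":0.03, "aperture":0.3}, {"aperture":0.3}, {"aperture":0.7}, {"aperture":0.9}, {"aperture":1}, {"aperture":1}]' 30
python3 -m creep '[{"dz":-0.4, "aperture":1}, {"dz":-0.7, "aperture":1}, {"dz":-0.7, "aperture":1}, {"dx":-0.502, "dy":-0.69, "aperture":1}, {"dx":-0.502, "dy":-0.69, "aperture":1}, {"dx":-0.502, "dy":-0.69, "aperture":1}, {"dx":-0.502, "dy":-0.69, "aperture":1}, {"aperture":1}, {"aperture":1}]' 30
python3 - <<'E'
from h import *
print(pose()[:3].round(4))
img,i,C=grab("wrist")
for c in blobs(img,"green",1500):print([np.round(circ(c,i,C,z),4) for z in(.025,.031)])
E
```

```text
t: 16.7
eef_pos: [0.5445, 0.0408, 0.0169]
tool_rot: [0.0, 1.0, -0.002, -0.0]
contact_force: [-0.5, 0.6, 0.4]
gripper_width: 1.0
grasp_force: 0.0
t: 17.6
eef_pos: [0.4445, 0.1799, 0.1073]
tool_rot: [0.0, 1.0, -0.001, -0.0]
contact_force: [0.7, -0.4, 0.8]
gripper_width: 1.003
grasp_force: 0.0
[[ 1.000e+00 -1.500e-03 -0.000e+00  4.445e-01]
 [-1.500e-03 -1.000e+00 -1.000e-04  1.799e-01]
 [-0.000e+00  1.000e-04 -1.000e+00  1.073e-01]]
[array([0.4452, 0.1786, 0.0222, 0.0226]), array([0.4469, 0.1786, 0.0216, 0.022 ])]
[array([0.5448, 0.0354, 0.0227, 0.0232]), array([0.544 , 0.0392, 0.0221, 0.0226])]
```

Converted, 0.03 m is 0.6, 0.02 m is 0.4.

```bash
python3 -m creep '[{"dx":0.008, "dy":0.016, "dz":0.6, "aperture":1}, {"dz":0.6, "aperture":1}, {"dz":0.4, "aperture":1}, {"dz":0.2, "aperture":1}, {"dz":0.1, "aperture":1}, {"aperture":1}, {"aperture":1}]' 30
python3 -m creep '[{"aperture":0.5}, {"aperture":0.4}, {"aperture":0.3}, {"aperture":0.3}, {"aperture":0.3}, {"dz":-0.2, "aperture":0.3}, {"dz":-0.4, "aperture":0.3}, {"dz":-0.4, "aperture":0.3}, {"dz":-0.4, "aperture":0.3}, {"dx":0.076, "dy":0.75, "aperture":0.3}, {"dx":0.076, "dy":0.75, "aperture":0.3}, {"dx":0.076, "dy":0.75, "aperture":0.3}, {"dx":0.076, "dy":0.75, "aperture":0.3}, {"dz":0.4, "aperture":0.3}, {"dz":0.4, "aperture":0.3}, {"aperture":0.3}, {"aperture":0.3}, {"aperture":0.3}]' 30
python3 - <<'E'
from h import *
img,i,C=grab("wrist")
for c in blobs(img,"green",3000):print(np.round(circ(c,i,C,pose()[2,3]+.0125),4))
E
```

```text
t: 18.35
eef_pos: [0.446, 0.1785, 0.013]
tool_rot: [-0.0, 1.0, -0.002, 0.001]
contact_force: [0.6, -0.9, 0.4]
gripper_width: 0.999
grasp_force: 0.0
t: 20.15
eef_pos: [0.4605, 0.0288, 0.0433]
tool_rot: [-0.0, 1.0, -0.002, 0.001]
contact_force: [0.4, -0.6, -0.5]
gripper_width: 0.57
grasp_force: 31.2
[0.4604 0.0278 0.0222 0.0225]
[0.5414 0.0378 0.0187 0.019 ]
```

Converted, 0.008 m is 0.16, 0.005 m is 0.1.

```bash
python3 -m creep '[{"dy":-0.012, "dz":0.16, "aperture":0.3}, {"dz":0.16, "aperture":0.3}, {"dz":0.1, "aperture":0.3}, {"dz":0.05, "aperture":0.3}, {"dz":0.03, "aperture":0.3}, {"aperture":0.3}, {"aperture":0.7}, {"aperture":0.9}, {"aperture":1}, {"aperture":1}]' 30
python3 -m creep '[{"dz":-0.4, "aperture":1}, {"dz":-0.7, "aperture":1}, {"dz":-0.8, "aperture":1}, {"dx":0.2, "dy":0.6, "dz":-0.6, "aperture":1}, {"dx":0.2, "dy":0.6, "dz":-0.6, "aperture":1}, {"dx":0.2, "dy":0.6, "dz":-0.4, "aperture":1}, {"dx":0.2, "dy":0.6, "aperture":1}, {"dx":0.2, "dy":0.4, "aperture":1}, {"aperture":1}, {"aperture":1}, {"aperture":1}, {"aperture":1}]' 30
python3 - <<'E'
from h import *
for n in("wrist","top","side"):
    img,i,C=grab(n)
    if n=="wrist": cv2.imwrite("pics/w4.png",img)
    for k in("blue","green"):
        for c in blobs(img,k): print(n,k,np.round(circ(c,i,C,.031),4))
E
```

```text
t: 21.2
eef_pos: [0.4597, 0.029, 0.017]
tool_rot: [0.0, 1.0, -0.002, -0.0]
contact_force: [-1.1, 0.5, -0.5]
gripper_width: 0.995
grasp_force: 0.0
t: 22.4
eef_pos: [0.5089, -0.11, 0.1922]
tool_rot: [-0.0, 1.0, -0.001, -0.0]
contact_force: [0.6, -0.0, -0.0]
gripper_width: 1.001
grasp_force: 0.0
wrist blue [ 0.4837 -0.271   0.022   0.0225]
wrist blue [ 0.5692 -0.287   0.0219  0.0225]
wrist green [0.4587 0.0282 0.0218 0.0225]
wrist green [0.5435 0.0399 0.0219 0.0226]
wrist green [ 0.6512 -0.0687  0.0128  0.0201]
top green [0.4587 0.0281 0.0208 0.0219]
top green [0.5434 0.0398 0.0206 0.0217]
side green [0.5443 0.0403 0.0186 0.0198]
side green [0.4598 0.0286 0.0183 0.02  ]
```

View pics/w4.png

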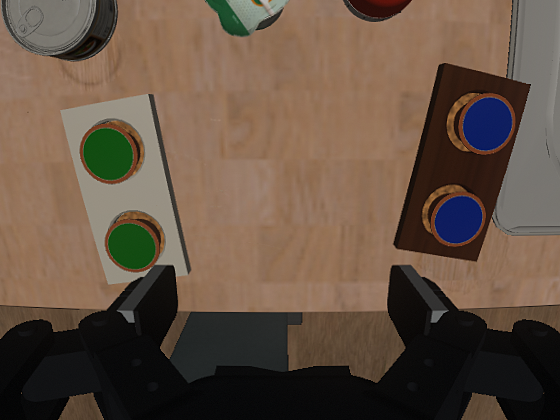

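All four pods sit in their wells: green at (110,153) and (134,245), blue at (487,124) and (459,218). The lid positions and radii match seated height, so I'm handing in.

```bash
python3 -c "
from station import bot
print(bot.hand_in())"
```

```text
the job is handed in; nothing more can be done
None
```

I set both blue pods in the dark holder and both green pods in the white one, with every lid within about 3 mm of its well's centre in the last pictures, and handed the job in after about 22 s of robot time; no verdict was returned.

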